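# Charge a grinding jar with one ball by scoop

### The job

Use the upright scoop to lift the larger of the two white balls out of the two-lane tray and tip it into the open steel grinding jar. Do not touch the ball with the fingers; leave the jar upright and stand the scoop upright on the bench again, outside the tray.

Things in the scene. Friction and masses are not known exactly. Their poses are not given: they have to be found in the camera images.
- scoop_grip (a point): Centre of the black grip (22 x 16 x 70 mm along x, y, z) of an upright spoon-like scoop, 100 mm above its foot; 0.14 kg, stands on the bench. Pinch across y from above. z up, mouth to -x. The pan is a steel fork open in front: two round tines, 31 mm apart inside at the tips (x -51, top at z -94 mm), 35 at the back plate (x -10, 24 high). 52 mm wide outside; foot from x -45 to +10, z -100.
- tray: Fixed aluminium tray, 196 x 153 x 30 mm; origin at the centre of its underside, z up, -x end towards the robot. Floor and walls 3 mm. Two open lanes along x, each 72 mm wide, centred on y = +37.5 and -37.5 mm, upright end walls with inner faces at x = -95 and +95. Push the scoop, foot 0 to 3 mm over the floor, towards -x until its tips are about at that end wall: the ball is then over the tines.
- ball_center (a point): Centre of the larger white ball, 40 mm across, 0.12 kg, rolls freely; in either lane, in its -x half, within 6 mm of the lane's centre line (the other lane has a 25 mm ball). The scoop holds just one such ball, against the back plate with its centre at x -30, z -84 mm from the grip point; it stays in while the handle is upright and rolls out of the mouth when tipped mouth-down 25 degrees or more.
- jar: Open round steel grinding jar, 104 mm across outside, 92 inside, 55 high, inner floor 8 mm up, 0.8 kg, standing on the bench. Origin at the centre of its underside, z up. A wider glass dish and the jar's flat lid with a knob stand further out.
There are look-alikes about, which are no part of the job. Of the things shaped like the tray, the aluminium one is meant. Leave any red look-alike of the jar alone.

How it is judged:
By the outcome, as a careful person would: the job done as asked, in the order asked, and still so for the second after the job is handed in, with the robot touching nothing.
It also fails if it takes over 67 s, if anything falls off the work surface, if the arm or the gripper's body presses on something with over 40 N, if the wrist force passes 120 N, or if a joint passes its speed limit or range.

### The arm

A 6-joint arm with a two-finger parallel gripper is mounted at the origin on the work surface. World frame = base frame: x ahead of the robot, y to its left, z up, the work surface at z = 0. Lengths are in mm, angles in rad, forces in N, time in s.
With the tool pointing down it reaches from about 275 to 1000 mm from the base axis. Payload 8.4 kg.
Tool frame: the origin (TCP) lies on the mounting face of the last link; the fingertips stand 173 mm ahead of it and the grasp point (between the pads) lies 155 mm ahead of it; z points along the fingers, y is the direction in which the jaws open and shut (so a half turn about z gives the same grasp; the last joint's range is limited). The gripper opens to 85 mm and grips with 20 to 120 N. Pads are 22 mm wide; open, the fingers measure 114 mm over their backs; the gripper's body (76 mm by 85 mm) begins 54 mm behind the grasp point. The pads swing forward as they close: fully open they stand 13 mm farther back than shut.
Start: joints at [-1.238, 0.353, 1.633, -0, 1.155, -0.002], TCP at [205.362, -590.302, 404.681] pointing down, gripper open.
Joint ranges: [-2.63, 2.63], [-0.92, 2.1], [0.06, 2.66], [-1.3, 4.44], [0, 2.69], [-3.02, 3.02]. Speed limits (rad/s): [2.22, 2.22, 2.79, 3.14, 3.14, 3.14].

### API

Orientations are given as [roll, pitch, yaw] about the fixed x, y, z axes, in that order (R = Rz(yaw) Ry(pitch) Rx(roll)).
In Python, from rig import readout, imaging, ticket gives the robot as it stands.
- The arm moves only by the tool step_arm, never from a script. Its argument "deltas" is a list of rows, each an object with "translation": the shift along the tool's x, y, z in cm, a list of three; "rot": the turn, a rotation vector about the tool's x, y, z in rad, a list of three. In form: [{"translation": [x, y, z], "rot": [rx, ry, rz]}, ...]. A call has 1 to 8 rows; each row is the pose to reach, as a shift and turn from the pose commanded when the call began, along the tool's axes at that moment; what a row does not reach only later rows make up. A row lasts 1/8 s, in which the tool goes at most 62.5 mm and 10.7 degrees, less where a joint would pass 70% of its speed; a pose out of reach is approached as far as the arm can. A call with a gripper value outside its range is refused whole. "grip" is the closure in counts, from 0 (fully open) to 255 (shut), set as the call begins (left out, the last holds). The fingers move at their own pace and stop on an object; "squeeze" is the grip in N (left out, the last holds). Time passes only in rows, so rows that repeat a pose let the fingers close. It gives the time, the measured TCP pose, the force and the opening at its end, in the units of the state.
- readout.sense(): the state, without advancing time (a new reading comes with each control period).
- imaging.grab_frame(name): name is "side" or "top" or "wrist"; returns a dict with "image" (400x640x3 uint8, red, green, blue), "camera_matrix" (3x3 intrinsics, pixels), "world_to_cam" (4x4, takes a point from world to camera coordinates). Camera axes: x right, y up, looking along -z (the intrinsics and any distortion apply to the point x, -y, -z); pixel columns grow to the right and rows downward; lengths in mm; the calibration is good to about 2 mm. A picture is of the moment at which its call begins. There is no depth.
- ticket.sign_off(): hands the job in, once; it reports no verdict.
The state is a dict: "clock": time; "qpos": joint angles; "qvel": joint speeds; "joint_efforts": joint torques, N m; "eef_pos": TCP position; "tcp_rot": TCP orientation; "contact_force": force on the tool from outside, world axes, zero at the start; "wrist_torque": the same for the moment, N m; "opening": opening from 0.0 (shut) to 1.0 (fully open).
Only numpy, scipy, OpenCV 4.12 (cv2) and the standard library are available. Lean on these libraries where they do the work, as an engineer would, in place of code of your own. Each camera call takes 0.05 s, during which the arm holds its last target.

## Working session

There is one attempt and no reset: what is moved stays moved. The work goes in short steps, Python scripts to look and compute and a tool call to move; the robot and the scene stay as the last step left them, time stands still between calls to the robot, and variables do not carry over. Pictures are saved under pics/ and viewed, and the job is handed in when it is done.

Besides the shell and the picture viewer there is one more tool, called after "Request:" by a JSON object that holds its "fn" and its "kwargs", one argument or row to a line. step_arm: Moves the arm, as the interface text tells. Its arguments: {"type":"object","properties":{"deltas":{"type":"array","items":{"type":"object","properties":{"translation":{"type":"array","items":{"type":"number"}},"rot":{"type":"array","items":{"type":"number"}}}}},"grip":{"type":"number"},"squeeze":{"type":"number"}},"required":["deltas"]}

```bash
mkdir -p pics; ls; python3 - <<'E'
from rig import readout, imaging
import cv2,pickle
s=readout.sense();print(s)
d={}
for n in("side","top","wrist"):
    f=imaging.grab_frame(n);d[n]=f
    cv2.imwrite(f"pics/{n}0.png",f["image"][:,:,::-1]);print(n,f["camera_matrix"].tolist(),f["world_to_cam"].round(3).tolist(),[k for k in f])
pickle.dump(d,open("f0.pkl","wb"))
E
```

```text
pics
{'clock': 0.0, 'qpos': array([-1.23839002e+00,  3.53650584e-01,  1.63415634e+00, -2.97982468e-05,
        1.15517146e+00, -2.40126682e-03]), 'qvel': array([-4.06308274e-04,  2.12284347e-04, -1.68687864e-04,  3.81847395e-05,
        9.51058611e-04,  9.12099366e-04]), 'joint_efforts': array([-4.97267156e-04, -6.05256200e+01, -3.42063046e+01,  1.19025794e-04,
        9.44151543e-03,  4.06134041e-05]), 'eef_pos': array([ 205.28387951, -590.07132888,  403.95048262]), 'tcp_rot': array([-3.14020687e+00,  2.39170832e-05,  3.34819644e-01]), 'contact_force': array([-0.7234452 , -0.30639692, -0.00202587]), 'wrist_torque': array([-0.05494451, -0.02022471, -0.00507247]), 'opening': 0.9990814552480386}
side [[398.6182084845723, 0.0, 312.457862776857], [0.0, 398.6182084845723, 195.56791274426095], [0.0, 0.0, 1.0]] [[-0.975, -0.22, 0.011, 460.24], [0.162, -0.68, 0.715, -117.644], [-0.15, 0.699, 0.699, -839.154], [0.0, 0.0, 0.0, 1.0]] ['image', 'camera_matrix', 'world_to_cam']
top [[390.29146327376503, 0.0, 325.52015220704754], [0.0, 390.29146327376503, 201.51789695383445], [0.0, 0.0, 1.0]] [[0.133, -0.991, 0.003, -4.563], [0.963, 0.13, 0.235, -491.919], [-0.233, -0.028, 0.972, -756.609], [0.0, 0.0, 0.0, 1.0]] ['image', 'camera_matrix', 'world_to_cam']
wrist [[352.35191652236915, 0.0, 320.15403838659034], [0.0, 352.35191652236915, 195.0998545749996], [0.0, 0.0, 1.0]] [[0.328, -0.945, -0.001, -624.8], [0.892, 0.31, -0.328, 41.916], [0.31, 0.107, 0.945, -380.756], [0.0, 0.0, 0.0, 1.0]] ['image', 'camera_matrix', 'world_to_cam']
```

View pics/side0.png

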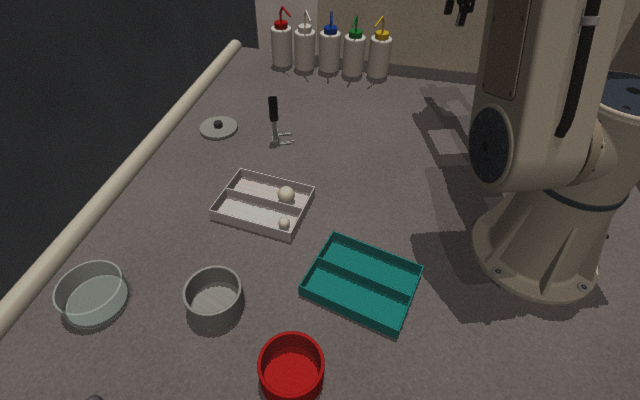

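View pics/top0.png

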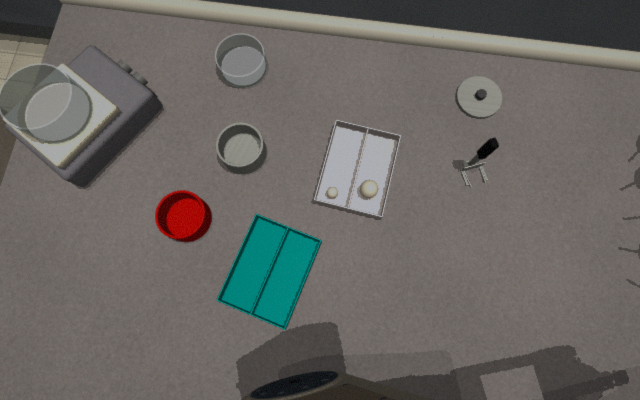

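View pics/wrist0.png

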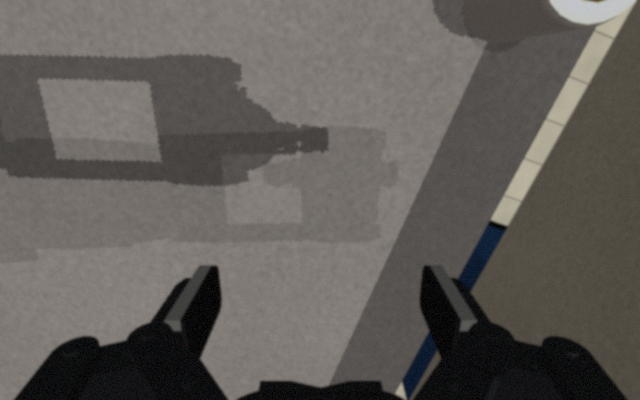

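```bash
cat > h.py <<'E'
import numpy as np,cv2,pickle
from scipy.spatial.transform import Rotation as Rn
def proj(f,P):
    p=f["world_to_cam"]@np.append(P,1.);x,y,z=p[0],-p[1],-p[2];K=f["camera_matrix"]
    return np.array([K[0,0]*x/z+K[0,2],K[1,1]*y/z+K[1,2]])
def ray(f,uv):
    K=f["camera_matrix"];W=f["world_to_cam"];d=np.array([(uv[0]-K[0,2])/K[0,0],-(uv[1]-K[1,2])/K[1,1],-1.])
    R=W[:3,:3];return -R.T@W[:3,3],R.T@d/np.linalg.norm(d)
def onz(f,uv,z):
    c,d=ray(f,uv);return c+d*(z-c[2])/d[2]
def tri(*fu):
    A=np.zeros((3,3));b=np.zeros(3)
    for f,uv in fu:
        c,d=ray(f,uv);M=np.eye(3)-np.outer(d,d);A+=M;b+=M@c
    return np.linalg.solve(A,b)
E
python3 - <<'E'
from h import *
d=pickle.load(open("f0.pkl","rb"))
def crop(n,x,y,w,h,k,o):
    i=d[n]["image"][y:y+h,x:x+w,::-1];cv2.imwrite(o,cv2.resize(i,None,fx=k,fy=k,interpolation=cv2.INTER_CUBIC))
crop("top",300,110,220,120,3.5,"pics/t1.png")
crop("side",190,80,140,170,3.5,"pics/s1.png")
crop("top",200,110,80,80,6,"pics/t2.png")
E
```

```text
(no output)
```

View pics/t1.png

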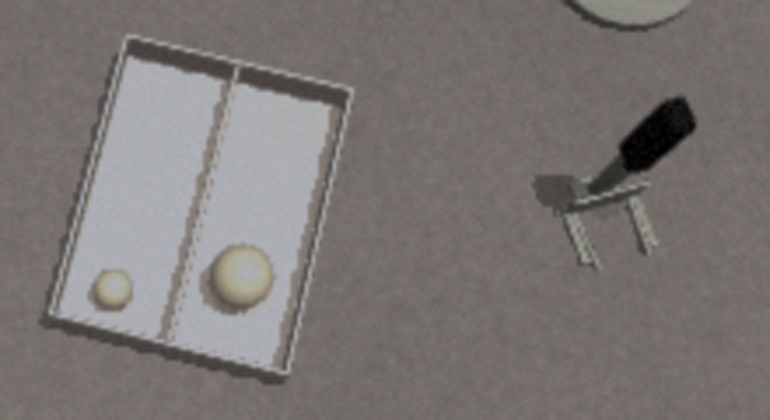

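View pics/s1.png

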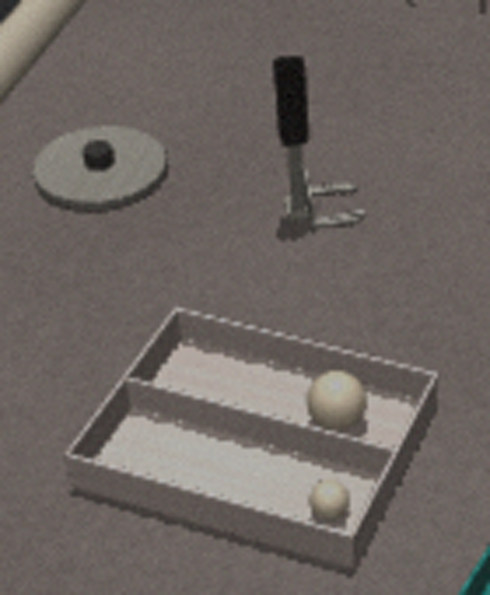

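View pics/t2.png

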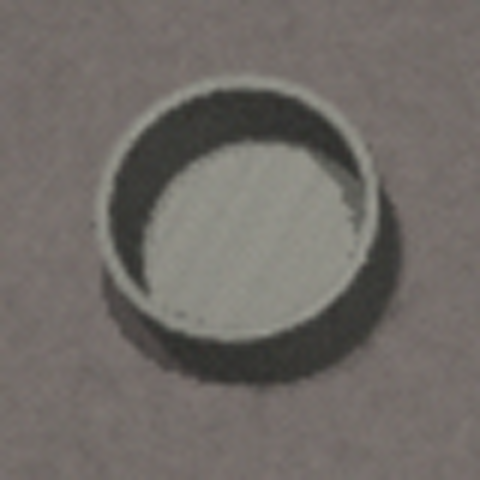

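```bash
python3 - <<'E'
from h import *
np.set_printoptions(precision=1,suppress=True)
d=pickle.load(open("f0.pkl","rb"));T=d["top"];S=d["side"]
t=lambda u,v:(300+(u+.5)/3.5-.5,110+(v+.5)/3.5-.5)
s=lambda u,v:(190+(u+.5)/3.5-.5,80+(v+.5)/3.5-.5)
c=[onz(T,t(*p),30) for p in[(127,37),(352,90),(287,374),(47,317)]]
cs=[onz(S,s(*p),30) for p in[(70,457),(178,310),(437,374),(355,537)]]
for C in(c,cs):
    C=np.array(C);print(C[:,:2].tolist(),C.mean(0),np.linalg.norm(C-np.roll(C,1,0),axis=1));e=C[0]+C[1]-C[2]-C[3];print("yaw",np.arctan2(e[1],e[0]))
    
def blob(n,box,fn):
    x,y,w,h=box;i=d[n]["image"][y:y+h,x:x+w].astype(int);m=fn(i).astype(np.uint8)
    k,l,st,ce=cv2.connectedComponentsWithStats(m);j=1+np.argmax(st[1:,4]);return ce[j]+[x,y],st[j],(l==j)
warm=lambda i:(i[...,0]-i[...,2]>18)&(i[...,0]>120)
print("ball masks");bt=blob("top",(355,172,30,32),warm);bs=blob("side",(265,175,40,40),warm);print(bt[:2],bs[:2])
print("ball",tri((T,bt[0]),(S,bs[0])),onz(T,bt[0],23),onz(S,bs[0],23))
dark=lambda i:i.max(2)<40
gt=blob("top",(460,125,50,50),dark);gs=blob("side",(255,90,40,40),dark);print(gt[:2],gs[:2])
print("grip",tri((T,gt[0]),(S,gs[0])))
print("grip z100",onz(T,gt[0],100),onz(S,gs[0],100))
a=onz(T,t(595,268),6);b=onz(T,t(652,252),6);p=onz(T,t(575,205),24);q=onz(T,t(647,185),24)
print("tips",a,b,"plate",p,q,np.linalg.norm(p-q));
v=(a+b-p-q)[:2];print("mouth dir",np.arctan2(v[1],v[0]), "plate perp",np.arctan2(*(q-p)[:2][::-1]))
r=lambda u,v:(200+(u+.5)/6-.5,110+(v+.5)/6-.5)
print("jar",onz(T,r(238,208),55),onz(T,r(97,208),55),onz(T,r(380,208),55))
print("red",onz(T,(183,215),55),"dish",onz(T,(240,60),40),"lid",onz(T,(480,97),10),"wristcam",ray(d["wrist"],(0,0))[0])
E
```

```text
[[687.0157292866156, 63.85701087452277], [669.8376163221606, -84.66933048713602], [478.32141342238845, -61.71111816537507], [494.22916026702023, 89.08586639249111]] [582.4   1.6  30. ] [194.4 149.5 192.9 151.6]
yaw -0.12473729365860546
[[687.4017862077, 69.19485622496109], [670.7311046294619, -80.20176879489532], [480.47270218201027, -58.25853523759531], [497.14395317947833, 91.42094775409021]] [583.9   5.5  30. ] [191.6 150.3 191.5 150.6]
yaw -0.11556020730578004
ball masks
(array([369. , 188.5]), array([  7,   8,  16,  17, 145], dtype=int32)) (array([285.5, 192.3]), array([ 13,  11,  17,  13, 141], dtype=int32))
ball [540.4 -28.5  24.8] [538.8 -28.6  23. ] [543.2 -30.8  23. ]
(array([487.1, 148.3]), array([ 17,  13,  21,  21, 246], dtype=int32)) (array([272.8, 108.5]), array([ 13,   7,  10,  25, 192], dtype=int32))
grip [ 636.  -254.5   97.1]
grip z100 [ 633.7 -253.3  100. ] [ 635.5 -250.6  100. ]
tips [ 579.3 -254.1    6. ] [ 595.  -290.1    6. ] plate [ 613.4 -233.3   24. ] [ 633.  -278.3   24. ] 49.07594814336214
mouth dir -2.7161407685416084 plate perp -1.1590561251624654
jar [590.7 264.1  55. ] [583.9 314.7  55. ] [597.7 213.2  55. ]
red [420.7 350.9  55. ] dish [803.5 305.4  40. ] lid [ 801.7 -266.8   10. ] wristcam [ 285.8 -562.5  372.8]
```

```bash
cat >> h.py <<'E'
def rel(tx,ty,tz,psi,tilt=0):
    """target tool pose (mm): tool-down yaw psi, then tilt about tool y; print delta from now"""
    from rig import readout
    s=readout.sense();R0=Rn.from_euler('xyz',s["tcp_rot"]);R1=Rn.from_euler('xyz',[np.pi,0,psi])*Rn.from_rotvec([0,tilt,0])
    t=R0.inv().apply(np.array([tx,ty,tz])-s["eef_pos"])/10
    print("t",s["clock"],"pos",s["eef_pos"].round(1),"rot",s["tcp_rot"].round(4),"q",s["qpos"].round(2),"F",s["contact_force"].round(1),"op",round(s["opening"],3))
    print("delta cm",t.round(2),"rotvec",(R0.inv()*R1).as_rotvec().round(4))
E
python3 - <<'E'
from h import *
d=pickle.load(open("f0.pkl","rb"));S=d["side"]
for u,v in [(282,66),(330,72),(378,77)]:
    p=onz(S,(u,v),0);print(p.round(), [round(proj(S,p+[0,0,z])[1]) for z in (100,150,200,250)])
print(Rn.from_rotvec([0,0,-3.22]).as_euler('xyz'))
rel(635,-253,404,3.56); rel(410,-425,404,1.7)
E
```

```text
[ 736. -678.    0.] [38, 23, 7, -9]
[ 561. -675.    0.] [44, 29, 13, -4]
[ 394. -679.    0.] [49, 33, 17, 0]
[0.         0.         3.06318531]
t 0.15 pos [ 205.3 -590.1  404.1] rot [-3.1406  0.      0.3348] q [-1.24  0.35  1.63 -0.    1.16 -0.  ] F [-0.5  0.3  0.2] op 1.001
delta cm [ 5.166e+01 -1.772e+01  3.000e-02] rotvec [-0.000e+00  1.600e-03  3.058e+00]
t 0.15 pos [ 205.3 -590.1  404.1] rot [-3.1406  0.      0.3348] q [-1.24  0.35  1.63 -0.    1.16 -0.  ] F [-0.5  0.3  0.2] op 1.001
delta cm [ 2.476e+01 -8.870e+00  2.000e-02] rotvec [-9.0000e-04 -7.0000e-04 -1.3652e+00]
```

Request:
{"fn": "step_arm", "kwargs": {
  "deltas": [
    {"translation": [3.2, -1.1, 0], "rot": [0, 0, -0.17]},
    {"translation": [6.4, -2.2, 0], "rot": [0, 0, -0.34]},
    {"translation": [9.6, -3.4, 0], "rot": [0, 0, -0.51]},
    {"translation": [12.8, -4.5, 0], "rot": [0, 0, -0.68]},
    {"translation": [16, -5.6, 0], "rot": [0, 0, -0.85]},
    {"translation": [19, -6.7, 0], "rot": [0, 0, -1.02]},
    {"translation": [22, -7.8, 0], "rot": [0, 0, -1.19]},
    {"translation": [24.8, -8.9, 0], "rot": [0, 0, -1.36]}
  ],
  "grip": 0
}}

```text
clock: 1.15
eef_pos: [411.1, -423.9, 404.4]
tcp_rot: [-3.141, -0.0, 1.701]
contact_force: [-0.5, -0.5, -0.5]
opening: 0.999
```

```bash
python3 -c "
from h import *
rel(635,-253,404,3.56)"
```

```text
t 1.15 pos [ 411.1 -423.9  404.4] rot [-3.1414e+00 -3.0000e-04  1.7006e+00] q [-0.8   0.3   1.71  0.    1.13 -0.93] F [-0.5 -0.5 -0.5] op 0.999
delta cm [14.05 24.41  0.04] rotvec [ 2.0000e-04 -4.0000e-04 -1.8594e+00]
```

Request:
{"fn": "step_arm", "kwargs": {
  "deltas": [
    {"translation": [1.8, 3, 0], "rot": [0, 0, -0.175]},
    {"translation": [3.5, 6, 0], "rot": [0, 0, -0.35]},
    {"translation": [5.3, 9.2, 0], "rot": [0, 0, -0.525]},
    {"translation": [7, 12.2, 0], "rot": [0, 0, -0.7]},
    {"translation": [8.8, 15.2, 0], "rot": [0, 0, -0.875]},
    {"translation": [10.5, 18.2, 0], "rot": [0, 0, -1.05]},
    {"translation": [12.3, 21.3, 0], "rot": [0, 0, -1.225]},
    {"translation": [14, 24.4, 0], "rot": [0, 0, -1.4]}
  ]
}}

```text
clock: 2.15
eef_pos: [636.0, -254.8, 404.3]
tcp_rot: [3.141, -0.001, 3.101]
contact_force: [0.6, -0.8, -0.5]
opening: 1.003
```

Request:
{"fn": "step_arm", "kwargs": {
  "deltas": [
    {"translation": [0, 0, 0], "rot": [0, 0, -0.16]},
    {"translation": [0, 0, 0], "rot": [0, 0, -0.32]},
    {"translation": [0, 0, 0], "rot": [0, 0, -0.46]},
    {"translation": [0, 0, 0], "rot": [0, 0, -0.46]}
  ]
}}

```text
clock: 2.65
eef_pos: [635.1, -255.6, 404.3]
tcp_rot: [3.141, -0.0, -2.729]
contact_force: [1.3, -0.3, 0.5]
opening: 0.999
```

```bash
python3 - <<'E'
from h import *
from rig import imaging
rel(635,-253,404,3.56)
f=imaging.grab_frame("wrist");pickle.dump(f,open("w1.pkl","wb"));cv2.imwrite("pics/w1.png",f["image"][:,:,::-1])
E
```

```text
t 2.65 pos [ 635.1 -255.6  404.3] rot [ 3.1411e+00 -4.0000e-04 -2.7293e+00] q [-0.38  0.45  1.49  0.    1.2  -2.37] F [ 1.3 -0.3  0.5] op 0.999
delta cm [-0.09  0.24  0.03] rotvec [ 0.0005 -0.0004 -0.0061]
```

View pics/w1.png

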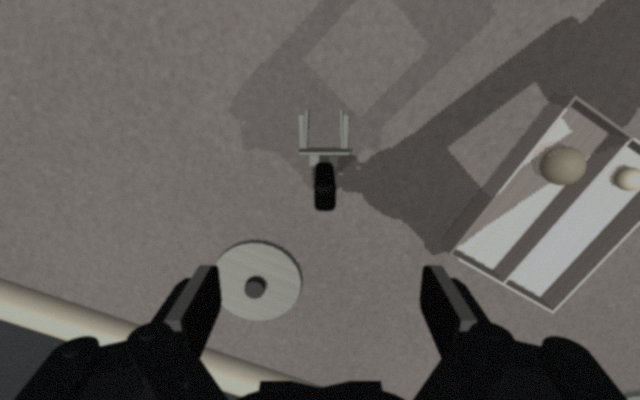

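```bash
python3 - <<'E'
from h import *
np.set_printoptions(precision=1,suppress=True)
W=pickle.load(open("w1.pkl","rb"));d=pickle.load(open("f0.pkl","rb"));T=d["top"];S=d["side"]
i=W["image"];cv2.imwrite("pics/w1c.png",cv2.resize(i[90:230,260:400,::-1],None,fx=4,fy=4,interpolation=cv2.INTER_CUBIC))
print("pred grip",proj(W,np.array([635,-253,100.])),proj(W,np.array([635,-253,135.])),proj(W,np.array([635,-253,65.])))
m=(i[140:230,300:350].max(2)<40).astype(np.uint8);k,l,st,ce=cv2.connectedComponentsWithStats(m);j=1+np.argmax(st[1:,4]);print(st[j],ce[j]+[300,140])
g=ce[j]+[300,140]
print(onz(W,g,100),tri((W,g),(T,(487.1,148.3)),(S,(272.8,108.5))))
for p in [(304,110),(347,110)]:print("tip",onz(W,p,6))
for p in [(299,151),(351,151)]:print("plate",onz(W,p,24))
a=onz(W,(351,151),24)-onz(W,(299,151),24);print(np.arctan2(a[1],a[0]),np.linalg.norm(a))
print("ball",[onz(W,p,23) for p in[(563,165)]])
E
```

```text
pred grip [323.7 184.2] [324.2 198.7] [323.3 172.7]
[ 14  22  22  48 901] [324.4 186.2]
[ 636.3 -251.8  100. ] [ 635.7 -252.6   99. ]
tip [ 597.1 -290.6    6. ]
tip [ 579.6 -250.5    6. ]
plate [ 634.3 -279.6   24. ]
plate [ 613.4 -231.7   24. ]
1.982660298607258 52.25437604503408
ball [array([540. , -26.9,  23. ])]
```

View pics/w1c.png

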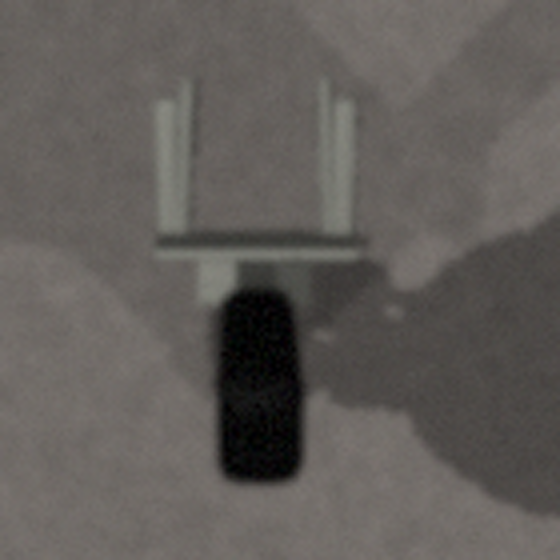

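```bash
python3 -c "
from h import *
rel(635.5,-252,255,.412+np.pi)"
```

```text
t 2.7 pos [ 635.1 -255.6  404.4] rot [ 3.1412e+00 -3.0000e-04 -2.7315e+00] q [-0.38  0.45  1.49  0.    1.2  -2.37] F [-0.2 -0.1 -0.1] op 1.002
delta cm [-0.19  0.31 14.94] rotvec [ 0.0004 -0.0003 -0.0019]
```

Request:
{"fn": "step_arm", "kwargs": {
  "deltas": [
    {"translation": [-0.2, 0.3, 2], "rot": [0, 0, 0]},
    {"translation": [-0.2, 0.3, 5], "rot": [0, 0, 0]},
    {"translation": [-0.2, 0.3, 8.5], "rot": [0, 0, 0]},
    {"translation": [-0.2, 0.3, 12], "rot": [0, 0, 0]},
    {"translation": [-0.2, 0.3, 14], "rot": [0, 0, 0]},
    {"translation": [-0.2, 0.3, 14.9], "rot": [0, 0, 0]},
    {"translation": [-0.2, 0.3, 14.9], "rot": [0, 0, 0]}
  ]
}}

```text
clock: 3.58
eef_pos: [635.9, -252.1, 255.6]
tcp_rot: [3.141, -0.0, -2.729]
contact_force: [-0.1, 0.1, -0.3]
opening: 1.001
```

```bash
python3 - <<'E'
from h import *
from rig import imaging
rel(635.5,-252,255,.412+np.pi)
f=imaging.grab_frame("wrist");pickle.dump(f,open("w2.pkl","wb"));cv2.imwrite("pics/w2.png",f["image"][:,:,::-1])
E
```

```text
t 3.575 pos [ 635.9 -252.1  255.6] rot [ 3.1414e+00 -1.0000e-04 -2.7288e+00] q [-0.38  0.6   1.6   0.    0.94 -2.36] F [-0.1  0.1 -0.3] op 1.001
delta cm [0.03 0.03 0.06] rotvec [ 0.0002 -0.0001  0.0008]
```

View pics/w2.png

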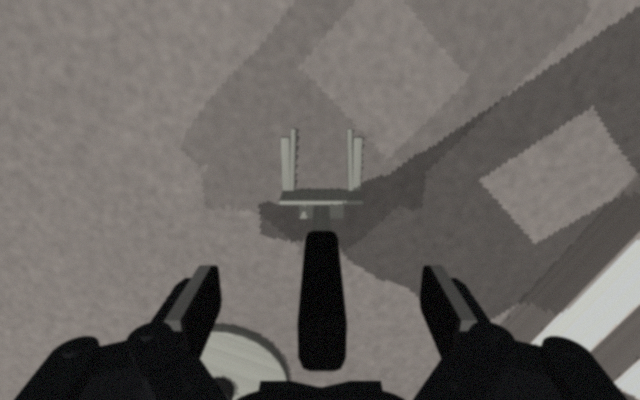

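The grip (column ~322) is centred between the open pads, and the tines point straight up in the image. I'm closing.

Request:
{"fn": "step_arm", "kwargs": {
  "deltas": [
    {"translation": [0, 0, 0], "rot": [0, 0, 0]},
    {"translation": [0, 0, 0], "rot": [0, 0, 0]},
    {"translation": [0, 0, 0], "rot": [0, 0, 0]},
    {"translation": [0, 0, 0], "rot": [0, 0, 0]},
    {"translation": [0, 0, 0], "rot": [0, 0, 0]},
    {"translation": [0, 0, 0], "rot": [0, 0, 0]},
    {"translation": [0, 0, 0], "rot": [0, 0, 0]},
    {"translation": [0, 0, 0], "rot": [0, 0, 0]}
  ],
  "grip": 255,
  "squeeze": 80
}}

```text
clock: 4.62
eef_pos: [635.9, -252.1, 256.0]
tcp_rot: [-3.141, 0.0, -2.728]
contact_force: [-1.4, 0.9, 5.3]
opening: 0.176
```

```bash
python3 - <<'E'
from h import *
rel(635.5,-252,255,.412+np.pi)
d=pickle.load(open("f0.pkl","rb"));T=d["top"];S=d["side"];W=pickle.load(open("w1.pkl","rb"))
# ball: three views
print(tri((T,(369,188.5)),(S,(285.5,193.5)),(W,(563,165))))
E
```

```text
t 4.625 pos [ 635.9 -252.1  256. ] rot [-3.1414e+00  4.0000e-04 -2.7284e+00] q [-0.38  0.6   1.6   0.    0.94 -2.36] F [-1.4  0.9  5.3] op 0.176
delta cm [0.03 0.03 0.1 ] rotvec [-0.0002  0.0004  0.0012]
[540.35664361 -27.62655425  22.88383877]
```

```bash
python3 - <<'E'
from h import *
rel(638,-41,370,-.12+np.pi)
E
```

```text
t 4.625 pos [ 635.9 -252.1  256. ] rot [-3.1414e+00  4.0000e-04 -2.7284e+00] q [-0.38  0.6   1.6   0.    0.94 -2.36] F [-1.4  0.9  5.3] op 0.176
delta cm [ -8.67  19.25 -11.4 ] rotvec [-1.000e-04  4.000e-04  5.332e-01]
```

Request:
{"fn": "step_arm", "kwargs": {
  "deltas": [
    {"translation": [0, 0, -2], "rot": [0, 0, 0]},
    {"translation": [0, 0, -5], "rot": [0, 0, 0]},
    {"translation": [-1.5, 3, -8.5], "rot": [0, 0, 0.08]},
    {"translation": [-3, 7, -11], "rot": [0, 0, 0.2]},
    {"translation": [-5, 11, -11.4], "rot": [0, 0, 0.32]},
    {"translation": [-7, 15.5, -11.4], "rot": [0, 0, 0.44]},
    {"translation": [-8.3, 18.3, -11.4], "rot": [0, 0, 0.52]},
    {"translation": [-8.7, 19.25, -11.4], "rot": [0, 0, 0.533]}
  ]
}}

```text
clock: 5.62
eef_pos: [638.1, -39.2, 370.6]
tcp_rot: [3.142, 0.001, 3.023]
contact_force: [0.2, -0.7, -1.1]
opening: 0.178
```

Request:
{"fn": "step_arm", "kwargs": {
  "deltas": [
    {"translation": [0, 0, 0], "rot": [0, 0, 0]},
    {"translation": [0, 0, 0], "rot": [0, 0, 0]}
  ]
}}

```text
clock: 5.88
eef_pos: [638.2, -42.0, 369.8]
tcp_rot: [-3.141, 0.0, 3.022]
contact_force: [-0.6, -0.4, -1.8]
opening: 0.178
```

```bash
python3 - <<'E'
from h import *
from rig import imaging
rel(638,-41,370,-.12+np.pi)
for n in("wrist","side"):
    f=imaging.grab_frame(n);pickle.dump(f,open(n[0]+"3.pkl","wb"));cv2.imwrite(f"pics/{n}3.png",f["image"][:,:,::-1])
E
```

```text
t 5.875 pos [638.2 -42.  369.8] rot [-3.1412e+00  2.0000e-04  3.0219e+00] q [-0.07  0.41  1.63 -0.    1.1  -1.52] F [-0.6 -0.4 -1.8] op 0.178
delta cm [ 0.03  0.09 -0.02] rotvec [-0.0004  0.0002  0.0003]
```

View pics/wrist3.png

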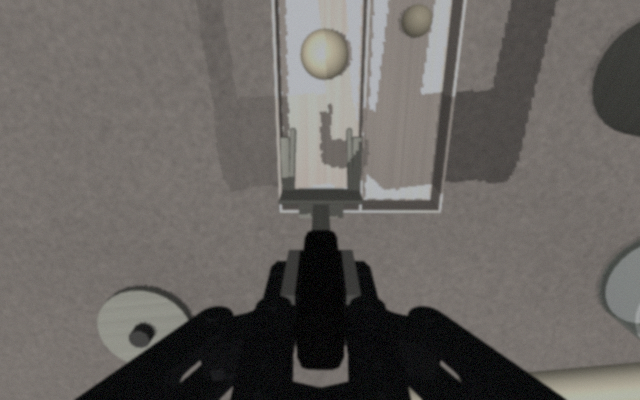

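View pics/side3.png

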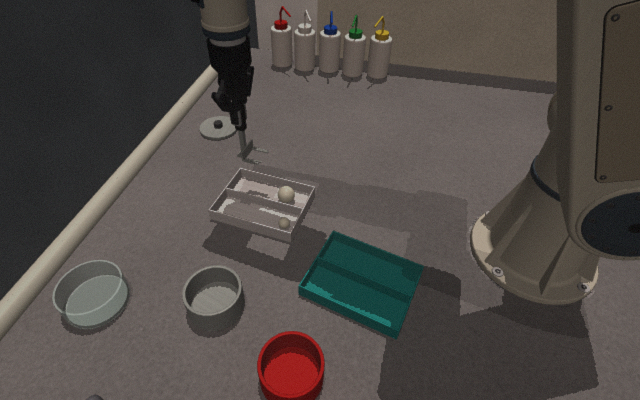

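```bash
python3 - <<'E'
from h import *
f=pickle.load(open("w3.pkl","rb"));i=f["image"]
cv2.imwrite("pics/w3c.png",cv2.resize(i[0:220,260:475,::-1],None,fx=2.7,fy=2.7,interpolation=cv2.INTER_CUBIC))
E
```

```text
(no output)
```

View pics/w3c.png

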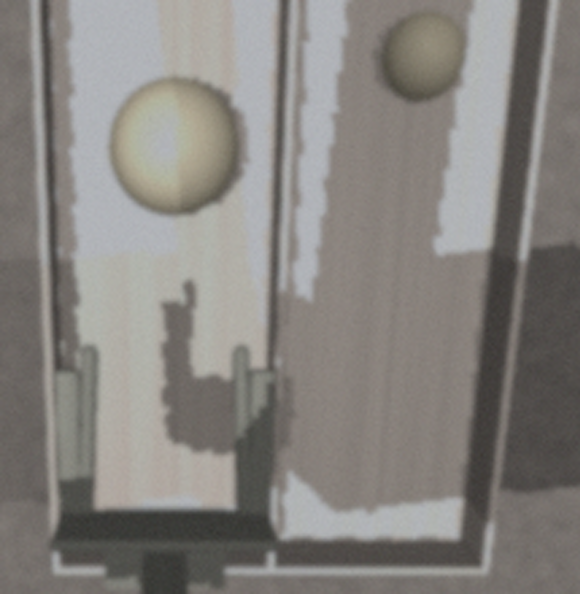

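```bash
python3 - <<'E'
from h import *
np.set_printoptions(precision=1,suppress=True)
f=pickle.load(open("w3.pkl","rb"))
c=lambda u,v:(260+(u+.5)/2.7-.5,(v+.5)/2.7-.5)
P=lambda u,v,z=30:onz(f,c(u,v),z)[:2]
L=[P(37,50),P(50,400),P(55,560)];D=[P(289,50),P(277,400),P(271,560)];R=[P(547,50),P(506,400),P(488,560)]
for n,l in(("L",L),("D",D),("R",R)):
    e=l[0]-l[2];print(n,np.array(l),"yaw",np.arctan2(-e[1],-e[0]))
ends=[P(54,571),P(488,571)];e=ends[1]-ends[0];print("end",ends,np.linalg.norm(e),np.arctan2(e[1],e[0])-np.pi/2)
y=-.12;M=np.array([[np.cos(y),np.sin(y)],[-np.sin(y),np.cos(y)]])
for l in(L,D,R,ends):print("trayframe rel(583,3.5)",[M@(p-[583,3.5]) for p in l])
b=onz(f,c(174,146),23);print("ball",b,M@(b[:2]-[583,3.5]))
# scoop: plate at z 24+114
a=P(57,540,138);q=P(272,540,138);print("plate",a,q,(a+q)/2,np.arctan2(*(q-a)[::-1])-np.pi/2)
a=P(90,347,120);q=P(240,347,120);print("tips",a,q,(a+q)/2)
E
```

```text
L [[509.8 -64.2]
 [612.5 -76.8]
 [668.3 -84. ]] yaw -0.12434053302789048
D [[518.6   9. ]
 [621.4  -2.9]
 [677.3  -9.5]] yaw -0.11591661849500944
R [[527.7  83.9]
 [630.4  71.7]
 [686.3  65.3]] yaw -0.11630360084610275
end [array([672.3, -85. ]), array([690.4,  65.3])] 151.34763028689514 -0.11969550454937927
trayframe rel(583,3.5) [array([-64.6, -75.9]), array([ 38.9, -76.2]), array([ 95.2, -76.6])]
trayframe rel(583,3.5) [array([-64.6,  -2.3]), array([38.9, -1.7]), array([95.1, -1.6])]
trayframe rel(583,3.5) [array([-64.5,  73.2]), array([38.9, 73.4]), array([95.1, 73.7])]
trayframe rel(583,3.5) [array([ 99.3, -77.1]), array([99.2, 74.2])]
ball [540.2 -27.3  23. ] [-38.8 -35.7]
plate [623.9 -64.6] [629.7 -16.8] [626.8 -40.7] -0.11972740177596441
tips [584.7 -52.8] [588.8 -18.8] [586.8 -35.8]
```

Request:
{"fn": "step_arm", "kwargs": {
  "deltas": [
    {"translation": [0, 0, 2], "rot": [0, 0, 0]},
    {"translation": [0, 0, 5], "rot": [0, 0, 0]},
    {"translation": [0, 0, 7.5], "rot": [0, 0, 0]},
    {"translation": [0, 0, 9.3], "rot": [0, 0, 0]},
    {"translation": [0, 0, 10.4], "rot": [0, 0, 0]},
    {"translation": [0, 0, 10.9], "rot": [0, 0, 0]},
    {"translation": [0, 0, 10.9], "rot": [0, 0, 0]}
  ]
}}

```text
clock: 6.85
eef_pos: [638.3, -40.9, 260.8]
tcp_rot: [3.142, 0.0, 3.022]
contact_force: [-0.3, -0.0, -1.5]
opening: 0.177
```

```bash
python3 - <<'E'
from h import *
from rig import imaging
rel(638,-41,260.5,-.12+np.pi)
for n in("wrist",):
    f=imaging.grab_frame(n);pickle.dump(f,open(n[0]+"4.pkl","wb"));cv2.imwrite(f"pics/{n}4.png",f["image"][:,:,::-1])
E
```

```text
t 6.85 pos [638.3 -40.9 260.8] rot [3.1416e+00 3.0000e-04 3.0218e+00] q [-0.07  0.53  1.71 -0.    0.9  -1.52] F [-0.3 -0.  -1.5] op 0.177
delta cm [ 0.03 -0.01  0.03] rotvec [0.     0.0003 0.0003]
```

View pics/wrist4.png

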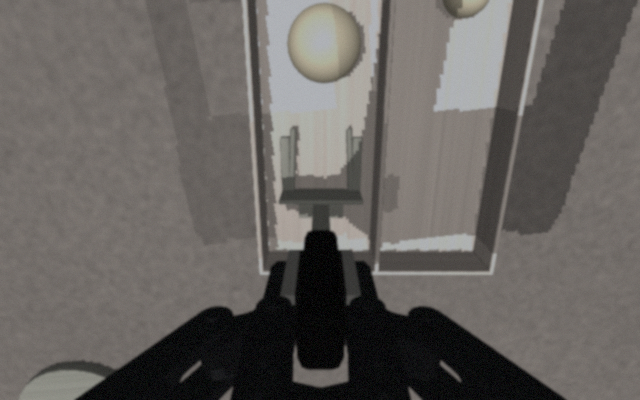

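Request:
{"fn": "step_arm", "kwargs": {
  "deltas": [
    {"translation": [0.7, 0, 0], "rot": [0, 0, 0]},
    {"translation": [1.5, 0, 0], "rot": [0, 0, 0]},
    {"translation": [2.3, 0, 0], "rot": [0, 0, 0]},
    {"translation": [3.1, 0, 0], "rot": [0, 0, 0]},
    {"translation": [3.9, 0, 0], "rot": [0, 0, 0]},
    {"translation": [4.7, 0, 0], "rot": [0, 0, 0]},
    {"translation": [5.5, 0, 0], "rot": [0, 0, 0]},
    {"translation": [6.2, 0, 0], "rot": [0, 0, 0]}
  ]
}}

```text
clock: 7.9
eef_pos: [576.1, -33.4, 260.7]
tcp_rot: [3.142, -0.0, 3.022]
contact_force: [-0.0, 0.7, -1.5]
opening: 0.178
```

Request:
{"fn": "step_arm", "kwargs": {
  "deltas": [
    {"translation": [0.6, 0, 0], "rot": [0, 0, 0]},
    {"translation": [1.2, 0, 0], "rot": [0, 0, 0]},
    {"translation": [1.8, 0, 0], "rot": [0, 0, 0]},
    {"translation": [2.4, 0, 0], "rot": [0, 0, 0]},
    {"translation": [2.9, 0, 0], "rot": [0, 0, 0]},
    {"translation": [3.3, 0, 0], "rot": [0, 0, 0]}
  ]
}}

```text
clock: 8.65
eef_pos: [543.6, -29.5, 260.7]
tcp_rot: [-3.142, -0.0, 3.022]
contact_force: [-0.3, -0.3, -2.1]
opening: 0.178
```

```bash
python3 - <<'E'
from h import *
from rig import imaging
rel(638,-41,260.5,-.12+np.pi)
for n in("wrist","side"):
    f=imaging.grab_frame(n);pickle.dump(f,open(n[0]+"5.pkl","wb"));cv2.imwrite(f"pics/{n}5.png",f["image"][:,:,::-1])
    if n=="side":cv2.imwrite(f"pics/{n}5.png",cv2.resize(f["image"][100:260,190:350,::-1],None,fx=3.5,fy=3.5))
E
```

```text
t 8.65 pos [543.6 -29.5 260.7] rot [-3.1416 -0.      3.0218] q [-0.06  0.41  1.92 -0.    0.81 -1.51] F [-0.3 -0.3 -2.1] op 0.178
delta cm [-9.51 -0.01  0.02] rotvec [-0.     -0.      0.0002]
```

View pics/wrist5.png

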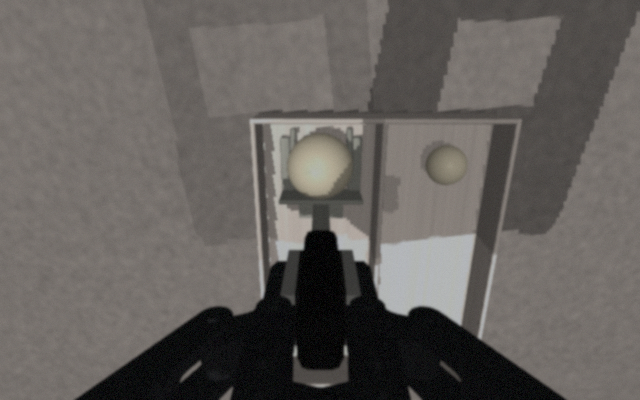

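View pics/side5.png

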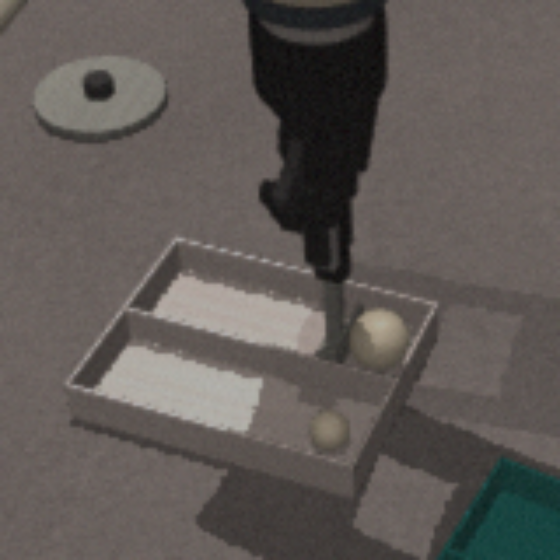

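```bash
cat >> h.py <<'E'
def seat(f,s,off):  # point in scoop frame rel grip -> pixel (tool x = scoop -x)
    R=Rn.from_euler('xyz',s["tcp_rot"]);return proj(f,s["eef_pos"]+R.apply([-off[0],-off[1]*0,155-off[2]]))
def circ(f,box):
    x,y,w,h=box;i=f["image"][y:y+h,x:x+w].astype(int);m=((i[...,0]-i[...,2]>14)&(i[...,0]>70)).astype(np.uint8)
    k,l,st,ce=cv2.connectedComponentsWithStats(m);j=1+np.argmax(st[1:,4]);c=np.column_stack(np.where(l==j)[::-1]).astype(np.int32)
    (a,b),r=cv2.minEnclosingCircle(c);return a+x,b+y,r,st[j]
E
python3 - <<'E'
from h import *
from rig import readout
s=readout.sense();f=pickle.load(open("w5.pkl","rb"))
print(seat(f,s,(-30,0,-84)),seat(f,s,(-51,0,-94)),circ(f,(270,120,95,90)))
E
```

```text
[320.62861139 166.68259848] [320.6140823 129.3958765] (319.0, 165.0, 32.80253982543945, array([  17,   13,   65,   65, 3074], dtype=int32))
```

Request:
{"fn": "step_arm", "kwargs": {
  "deltas": [
    {"translation": [0.2, 0, 0], "rot": [0, 0, 0]},
    {"translation": [0.4, 0, 0], "rot": [0, 0, 0]},
    {"translation": [0.6, 0, 0], "rot": [0, 0, 0]},
    {"translation": [0.6, 0, 0], "rot": [0, 0, 0]}
  ]
}}

```text
clock: 9.25
eef_pos: [538.1, -28.8, 260.9]
tcp_rot: [3.142, 0.001, 3.022]
contact_force: [2.0, -0.0, -1.1]
opening: 0.177
```

Request:
{"fn": "step_arm", "kwargs": {
  "deltas": [
    {"translation": [0, 0, -0.4], "rot": [0, 0, 0]},
    {"translation": [0, 0, -1.0], "rot": [0, 0, 0]},
    {"translation": [0, 0, -1.8], "rot": [0, 0, 0]},
    {"translation": [0, 0, -2.8], "rot": [0, 0, 0]},
    {"translation": [0, 0, -3.8], "rot": [0, 0, 0]},
    {"translation": [0, 0, -4.8], "rot": [0, 0, 0]},
    {"translation": [0, 0, -5.6], "rot": [0, 0, 0]},
    {"translation": [0, 0, -6], "rot": [0, 0, 0]}
  ]
}}

```text
clock: 10.25
eef_pos: [538.0, -28.8, 321.3]
tcp_rot: [3.142, 0.001, 3.022]
contact_force: [1.2, 0.4, -2.9]
opening: 0.175
```

```bash
python3 - <<'E'
from h import *
from rig import imaging,readout
rel(638,-41,260.5,-.12+np.pi)
for n in("wrist","side"):
    f=imaging.grab_frame(n);pickle.dump(f,open(n[0]+"6.pkl","wb"));cv2.imwrite(f"pics/{n}6.png",f["image"][:,:,::-1])
    if n=="wrist":print(seat(f,readout.sense(),(-30,0,-84)),circ(f,(270,120,95,90)))
    if n=="side":cv2.imwrite(f"pics/{n}6.png",cv2.resize(f["image"][100:260,190:350,::-1],None,fx=3.5,fy=3.5))
E
```

```text
t 10.25 pos [538.  -28.8 321.3] rot [3.1415e+00 6.0000e-04 3.0218e+00] q [-0.06  0.32  1.89  0.    0.93 -1.51] F [ 1.2  0.4 -2.9] op 0.175
delta cm [-10.08  -0.02   6.09] rotvec [0.0001 0.0006 0.0002]
[320.65822173 167.36329898] (320.79715728759766, 164.66907501220703, 32.931053161621094, array([  18,   12,   65,   64, 3014], dtype=int32))
```

View pics/side6.png

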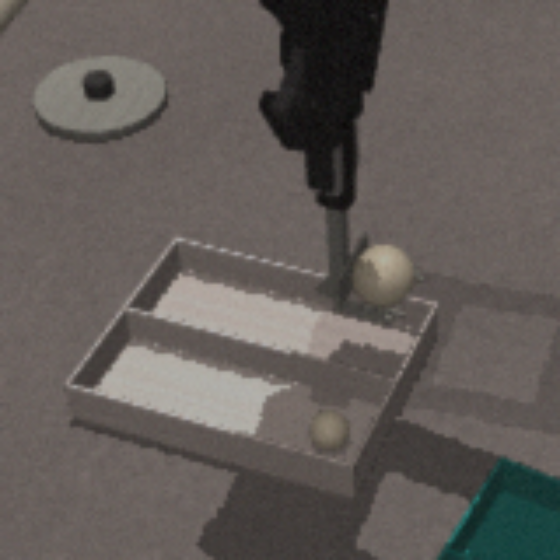

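View pics/wrist6.png

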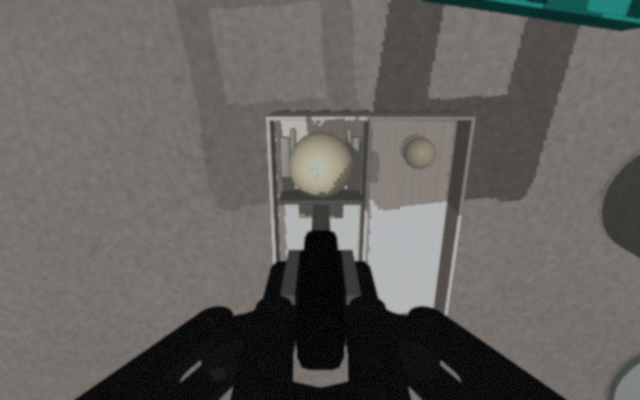

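```bash
python3 - <<'E'
from h import *
np.set_printoptions(suppress=True)
rel(675,254,366,-.12+np.pi)
S=pickle.load(open("s3.pkl","rb"));g=S["image"][250:350,165:265];cv2.imwrite("pics/jar_s.png",cv2.resize(g[:,:,::-1],None,fx=5,fy=5,interpolation=cv2.INTER_CUBIC))
E
```

```text
t 10.35 pos [538.  -28.8 321.1] rot [3.1416 0.0006 3.0218] q [-0.06  0.32  1.89 -0.    0.93 -1.51] F [ 0.1  0.2 -2.6] op 0.182
delta cm [-10.23  29.72  -4.48] rotvec [0.     0.0006 0.0002]
```

View pics/jar_s.png

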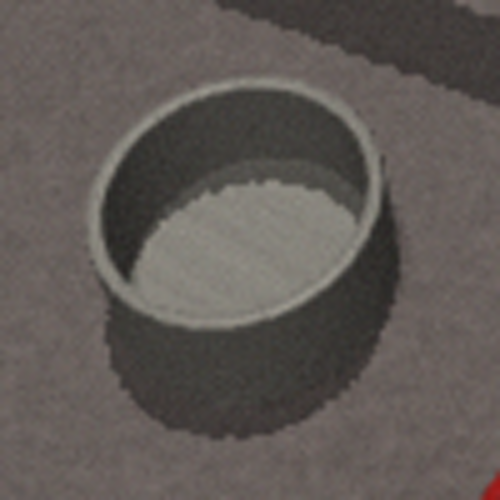

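Request:
{"fn": "step_arm", "kwargs": {
  "deltas": [
    {"translation": [-0.2, 0.6, -0.5], "rot": [0, 0, 0]},
    {"translation": [-0.7, 1.8, -1.3], "rot": [0, 0, 0]},
    {"translation": [-1.3, 3.5, -2.3], "rot": [0, 0, 0]},
    {"translation": [-2.0, 5.5, -3.3], "rot": [0, 0, 0]},
    {"translation": [-2.7, 7.7, -4], "rot": [0, 0, 0]},
    {"translation": [-3.4, 10, -4.5], "rot": [0, 0, 0]},
    {"translation": [-4.2, 12.4, -4.5], "rot": [0, 0, 0]},
    {"translation": [-5.0, 14.8, -4.5], "rot": [0, 0, 0]}
  ]
}}

```text
clock: 11.35
eef_pos: [605.8, 113.9, 365.3]
tcp_rot: [-3.141, -0.0, 3.022]
contact_force: [0.2, 0.1, -2.6]
opening: 0.18
```

Request:
{"fn": "step_arm", "kwargs": {
  "deltas": [
    {"translation": [-0.8, 2.4, 0], "rot": [0, 0, 0]},
    {"translation": [-1.6, 4.8, 0], "rot": [0, 0, 0]},
    {"translation": [-2.4, 7.2, 0], "rot": [0, 0, 0]},
    {"translation": [-3.2, 9.5, 0], "rot": [0, 0, 0]},
    {"translation": [-4.0, 11.6, 0], "rot": [0, 0, 0]},
    {"translation": [-4.6, 13.3, 0], "rot": [0, 0, 0]},
    {"translation": [-5.0, 14.4, 0], "rot": [0, 0, 0]},
    {"translation": [-5.2, 14.9, 0], "rot": [0, 0, 0]}
  ]
}}

```text
clock: 12.35
eef_pos: [674.8, 254.4, 365.4]
tcp_rot: [-3.141, -0.0, 3.022]
contact_force: [-0.1, 0.2, -3.3]
opening: 0.176
```

```bash
python3 - <<'E'
from h import *
from rig import imaging,readout
S=pickle.load(open("s3.pkl","rb"));print("jar side",onz(S,(165+237.5/5-.5,250+202.5/5-.5),55))
rel(675,254,366,-.12+np.pi)
for n in("wrist","side"):
    f=imaging.grab_frame(n);pickle.dump(f,open(n[0]+"7.pkl","wb"));cv2.imwrite(f"pics/{n}7.png",f["image"][:,:,::-1])
    if n=="wrist":print(seat(f,readout.sense(),(-30,0,-84)),circ(f,(270,120,95,90)))
E
```

```text
jar side [592.65710425 269.82879577  55.        ]
t 12.35 pos [674.8 254.4 365.4] rot [-3.1413e+00 -3.0000e-04  3.0221e+00] q [ 0.36  0.54  1.44 -0.    1.17 -1.09] F [-0.1  0.2 -3.3] op 0.176
delta cm [-0.02 -0.04 -0.06] rotvec [-0.0002 -0.0003  0.0005]
[321.02105651 167.3148053 ] (320.0642204284668, 164.29724884033203, 32.363243103027344, array([  18,   12,   65,   64, 3058], dtype=int32))
```

View pics/side7.png

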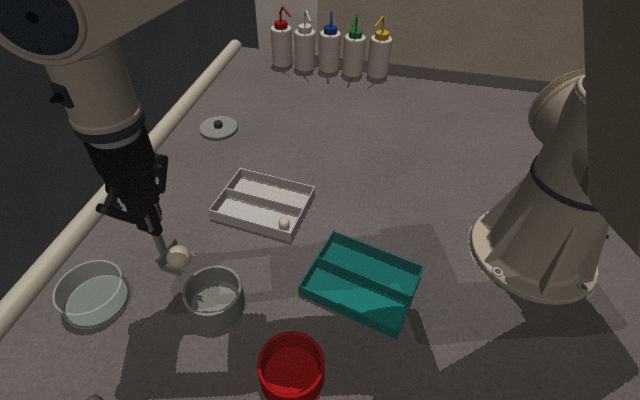

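View pics/wrist7.png

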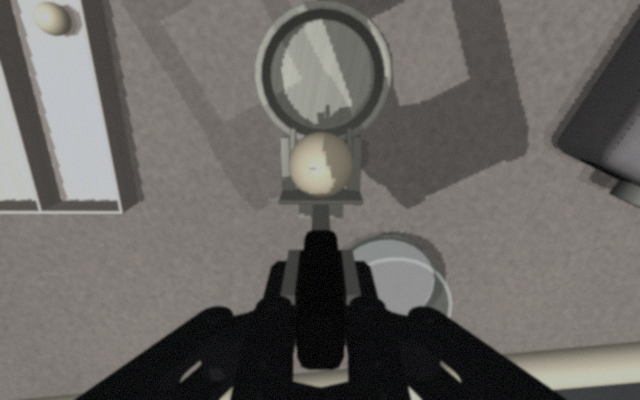

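```bash
python3 - <<'E'
from h import *
np.set_printoptions(precision=2,suppress=True)
f=pickle.load(open("w7.pkl","rb"))
for p in[(256,70),(391,70),(323.5,69),(323,2)]:print(onz(f,p,55))
E
python3 - <<'E'
from h import *
f=pickle.load(open("w7.pkl","rb"));cv2.imwrite("pics/w7c.png",cv2.resize(f["image"][0:150,245:405,::-1],None,fx=4,fy=4,interpolation=cv2.INTER_CUBIC))
E
```

```text
[583.52 216.74  55.  ]
[595.58 316.85  55.  ]
[588.86 266.88  55.  ]
[544.64 271.72  55.  ]
```

View pics/w7c.png

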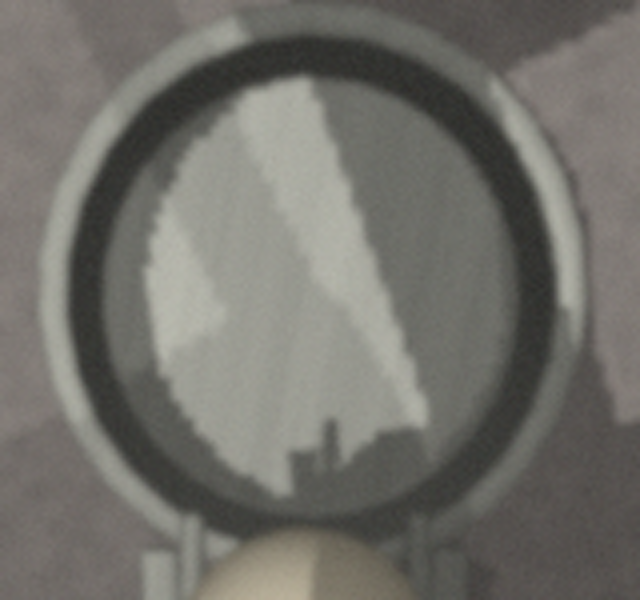

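```bash
python3 - <<'E'
from h import *
from rig import readout
np.set_printoptions(precision=2,suppress=True)
s=readout.sense();R0=Rn.from_euler('xyz',s["tcp_rot"]);psi=-.12+np.pi;m=np.array([np.cos(psi),np.sin(psi),0])
print(s["clock"],s["eef_pos"])
J=np.array([590,266,0.]);tip0=J-18*m
off=np.array([51,0,249.])
def tcp(th,z):
    R=Rn.from_euler('xyz',[np.pi,0,psi])*Rn.from_rotvec([0,-th,0]);return tip0+[0,0,z]-R.apply(off)
p0=tcp(0,76);print("start",p0,"delta",R0.inv().apply(p0-s["eef_pos"])/10)
Rs=Rn.from_euler('xyz',[np.pi,0,psi])
for k in range(1,17):
    th=.7*k/16;p=tcp(th,76-18*k/16)
    base=p0 if k<=8 else tcp(.35,76-9); Rb=Rs if k<=8 else Rs*Rn.from_rotvec([0,-.35,0])
    print(k,round(th,3),Rb.inv().apply(p-base)/10)
E
```

```text
12.45 [674.75 254.05 365.55]
start [658.5  257.74 325.  ] delta [1.66 0.17 4.06]
1 0.044 [ 1.09  0.   -0.09]
2 0.087 [ 2.2   0.   -0.13]
3 0.131 [ 3.3  -0.   -0.12]
4 0.175 [ 4.41 -0.   -0.06]
5 0.219 [ 5.53 -0.    0.05]
6 0.262 [6.64 0.   0.2 ]
7 0.306 [ 7.74 -0.    0.41]
8 0.35 [ 8.85 -0.    0.66]
9 0.394 [ 1.13  0.   -0.09]
10 0.438 [ 2.27  0.   -0.14]
11 0.481 [ 3.42  0.   -0.14]
12 0.525 [ 4.57  0.   -0.08]
13 0.569 [ 5.72 -0.    0.02]
14 0.612 [6.87 0.   0.16]
15 0.656 [8.01 0.   0.36]
16 0.7 [9.16 0.   0.61]
```

Request:
{"fn": "step_arm", "kwargs": {
  "deltas": [
    {"translation": [0.1, 0.0, 0.4], "rot": [0, 0, 0]},
    {"translation": [0.4, 0.1, 1.1], "rot": [0, 0, 0]},
    {"translation": [0.8, 0.15, 2.1], "rot": [0, 0, 0]},
    {"translation": [1.2, 0.2, 3.0], "rot": [0, 0, 0]},
    {"translation": [1.5, 0.2, 3.7], "rot": [0, 0, 0]},
    {"translation": [1.65, 0.2, 4.0], "rot": [0, 0, 0]},
    {"translation": [1.7, 0.2, 4.1], "rot": [0, 0, 0]}
  ]
}}

```text
clock: 13.32
eef_pos: [658.0, 258.0, 324.6]
tcp_rot: [-3.142, 0.0, 3.022]
contact_force: [0.1, 0.9, -2.5]
opening: 0.174
```

```bash
python3 - <<'E'
from h import *
from rig import imaging,readout
rel(658.5,257.7,325,-.12+np.pi)
for n in("wrist","top"):
    f=imaging.grab_frame(n);cv2.imwrite(f"pics/{n}8.png",f["image"][:,:,::-1])
    if n=="wrist":print(seat(f,readout.sense(),(-30,0,-84)),circ(f,(270,120,95,90)))
E
```

```text
t 13.325 pos [658.  258.  324.6] rot [-3.1416  0.      3.0219] q [ 0.37  0.55  1.51 -0.    1.08 -1.08] F [ 0.1  0.9 -2.5] op 0.174
delta cm [-0.05 -0.02 -0.04] rotvec [-0.      0.      0.0003]
[320.71977317 167.09778766] (320.0999984741211, 164.4000015258789, 32.46807861328125, array([  18,   12,   65,   65, 3062], dtype=int32))
```

View pics/wrist8.png

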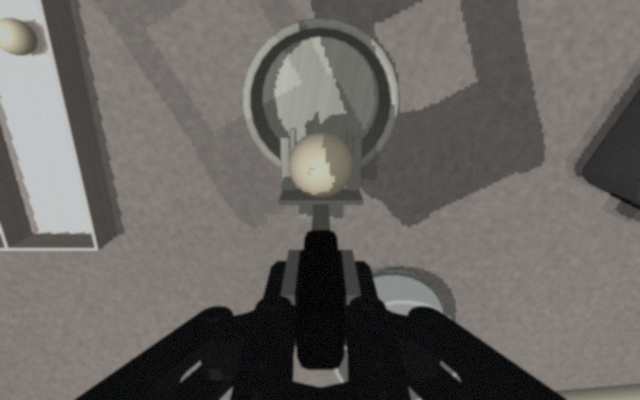

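Ball seated at (320,164); the jar is centred at (320,96) and the tips lie inside its rim. Tipping now.

Request:
{"fn": "step_arm", "kwargs": {
  "deltas": [
    {"translation": [1.1, 0, -0.1], "rot": [0, -0.044, 0]},
    {"translation": [2.2, 0, -0.13], "rot": [0, -0.087, 0]},
    {"translation": [3.3, 0, -0.12], "rot": [0, -0.131, 0]},
    {"translation": [4.4, 0, -0.06], "rot": [0, -0.175, 0]},
    {"translation": [5.5, 0, 0.05], "rot": [0, -0.219, 0]},
    {"translation": [6.6, 0, 0.2], "rot": [0, -0.262, 0]},
    {"translation": [7.7, 0, 0.4], "rot": [0, -0.306, 0]},
    {"translation": [8.85, 0, 0.65], "rot": [0, -0.35, 0]}
  ]
}}

```text
clock: 14.42
eef_pos: [570.0, 268.5, 318.7]
tcp_rot: [3.141, 0.352, 3.021]
contact_force: [0.6, -0.7, -2.7]
opening: 0.179
```

Request:
{"fn": "step_arm", "kwargs": {
  "deltas": [
    {"translation": [1.1, 0, -0.1], "rot": [0, -0.044, 0]},
    {"translation": [2.3, 0, -0.14], "rot": [0, -0.087, 0]},
    {"translation": [3.4, 0, -0.14], "rot": [0, -0.131, 0]},
    {"translation": [4.6, 0, -0.08], "rot": [0, -0.175, 0]},
    {"translation": [5.7, 0, 0.02], "rot": [0, -0.219, 0]},
    {"translation": [6.9, 0, 0.16], "rot": [0, -0.262, 0]},
    {"translation": [8.0, 0, 0.36], "rot": [0, -0.306, 0]},
    {"translation": [9.15, 0, 0.6], "rot": [0, -0.35, 0]}
  ]
}}

```text
clock: 15.42
eef_pos: [487.0, 278.8, 281.9]
tcp_rot: [3.139, 0.703, 3.02]
contact_force: [0.9, -0.5, -2.0]
opening: 0.177
```

```bash
python3 - <<'E'
from h import *
from rig import imaging,readout
rel(658.5,257.7,325,-.12+np.pi)
for n in("wrist","side","top"):
    f=imaging.grab_frame(n);cv2.imwrite(f"pics/{n}9.png",f["image"][:,:,::-1])
E
```

```text
t 15.425 pos [487.  278.8 281.9] rot [3.1392 0.7027 3.0201] q [ 0.65  0.36  2.07 -1.26  0.49  0.3 ] F [ 0.9 -0.5 -2. ] op 0.177
delta cm [-15.98  -0.04   7.88] rotvec [ 1.700e-03  7.027e-01 -6.000e-04]
```

View pics/wrist9.png

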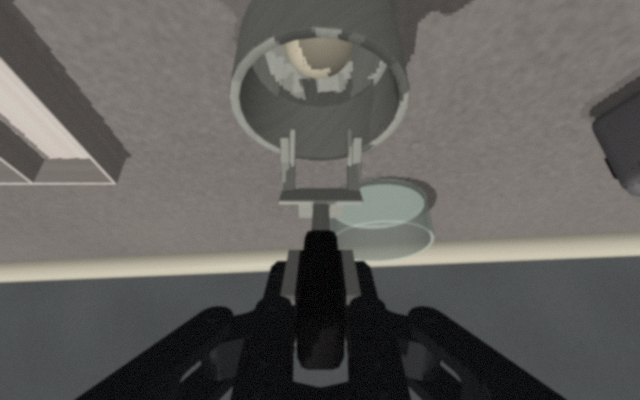

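View pics/side9.png

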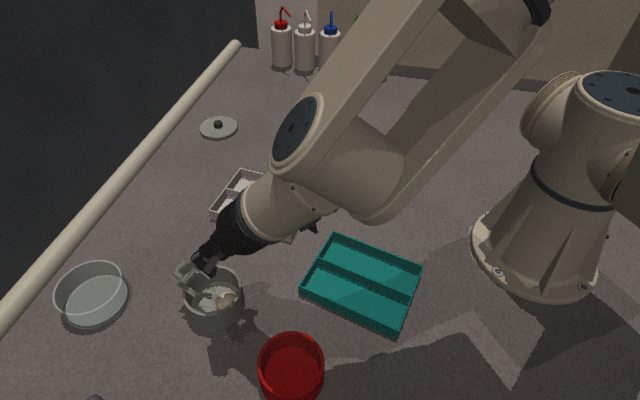

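```bash
cat > rev.py <<'E'
from h import *
from rig import readout
np.set_printoptions(precision=2,suppress=True)
s=readout.sense();psi=-.12+np.pi;m=np.array([np.cos(psi),np.sin(psi),0])
J=np.array([590,266,0.]);tip0=J-18*m;off=np.array([51,0,249.])
Q=lambda th:Rn.from_euler('xyz',[np.pi,0,psi])*Rn.from_rotvec([0,-th,0])
tcp=lambda th,z:tip0+[0,0,z]-Q(th).apply(off)
R0=Rn.from_euler('xyz',s["tcp_rot"]);print(s["clock"],s["eef_pos"],s["qpos"].round(2),s["contact_force"])
import sys
a,b,za,zb=map(float,sys.argv[1:])
for k in range(1,9):
    th=a+(b-a)*k/8;z=za+(zb-za)*k/8
    print(k,R0.inv().apply(tcp(th,z)-s["eef_pos"])/10,(R0.inv()*Q(th)).as_rotvec())
E
python3 rev.py .7 .35 60 85
```

```text
15.575 [486.71 278.77 281.38] [ 0.65  0.36  2.07 -1.26  0.49  0.29] [ 0.13  0.37 -0.6 ]
1 [-1.46 -0.03 -0.1 ] [0.   0.04 0.  ]
2 [-2.73 -0.03 -0.04] [0.   0.09 0.  ]
3 [-3.99 -0.04  0.06] [0.   0.13 0.  ]
4 [-5.24 -0.04  0.21] [0.   0.17 0.  ]
5 [-6.46 -0.04  0.4 ] [0.   0.22 0.  ]
6 [-7.67 -0.04  0.63] [0.   0.26 0.  ]
7 [-8.85 -0.04  0.91] [0.   0.31 0.  ]
8 [-10.01  -0.04   1.24] [0.   0.35 0.  ]
```

Request:
{"fn": "step_arm", "kwargs": {
  "deltas": [
    {"translation": [-1.4, 0, -0.1], "rot": [0, 0.04, 0]},
    {"translation": [-2.7, 0, -0.04], "rot": [0, 0.088, 0]},
    {"translation": [-4.0, 0, 0.06], "rot": [0, 0.131, 0]},
    {"translation": [-5.2, 0, 0.21], "rot": [0, 0.175, 0]},
    {"translation": [-6.5, 0, 0.4], "rot": [0, 0.219, 0]},
    {"translation": [-7.7, 0, 0.63], "rot": [0, 0.262, 0]},
    {"translation": [-8.85, 0, 0.9], "rot": [0, 0.306, 0]},
    {"translation": [-10.0, 0, 1.24], "rot": [0, 0.35, 0]}
  ]
}}

```text
clock: 16.58
eef_pos: [571.8, 268.5, 337.4]
tcp_rot: [3.139, 0.349, 3.022]
contact_force: [0.5, -0.5, -1.2]
opening: 0.171
```

```bash
python3 rev.py .35 0 85 110
```

```text
16.575 [571.81 268.52 337.43] [ 0.49  0.37  1.79 -0.3   0.7  -0.76] [ 0.52 -0.53 -1.23]
1 [-1.05 -0.03  0.01] [0.   0.04 0.  ]
2 [-2.23 -0.03  0.01] [0.   0.09 0.  ]
3 [-3.4  -0.03  0.06] [0.   0.13 0.  ]
4 [-4.55 -0.03  0.15] [0.   0.17 0.  ]
5 [-5.68 -0.03  0.28] [0.   0.22 0.  ]
6 [-6.79 -0.04  0.46] [0.   0.26 0.  ]
7 [-7.88 -0.04  0.69] [0.  0.3 0. ]
8 [-8.95 -0.04  0.96] [0.   0.35 0.  ]
```

Request:
{"fn": "step_arm", "kwargs": {
  "deltas": [
    {"translation": [-1.05, 0, 0], "rot": [0, 0.044, 0]},
    {"translation": [-2.2, 0, 0], "rot": [0, 0.088, 0]},
    {"translation": [-3.4, 0, 0.06], "rot": [0, 0.131, 0]},
    {"translation": [-4.55, 0, 0.15], "rot": [0, 0.174, 0]},
    {"translation": [-5.7, 0, 0.28], "rot": [0, 0.218, 0]},
    {"translation": [-6.8, 0, 0.46], "rot": [0, 0.261, 0]},
    {"translation": [-7.9, 0, 0.7], "rot": [0, 0.305, 0]},
    {"translation": [-8.95, 0, 0.96], "rot": [0, 0.349, 0]}
  ]
}}

```text
clock: 17.58
eef_pos: [658.6, 258.1, 359.0]
tcp_rot: [3.137, 0.0, 3.024]
contact_force: [0.2, -0.3, -2.1]
opening: 0.175
```

```bash
python3 - <<'E'
from h import *
from rig import imaging
rel(640,-230,359,-.12+np.pi)
for n in("side","wrist"):
    f=imaging.grab_frame(n);cv2.imwrite(f"pics/{n}10.png",f["image"][:,:,::-1])
E
```

```text
t 17.575 pos [658.6 258.1 359. ] rot [3.1375e+00 1.0000e-04 3.0236e+00] q [ 0.37  0.52  1.48  0.    1.14 -1.08] F [ 0.2 -0.3 -2.1] op 0.175
delta cm [ -3.9  -48.69  -0.2 ] rotvec [0.0041 0.0001 0.002 ]
```

View pics/wrist10.png

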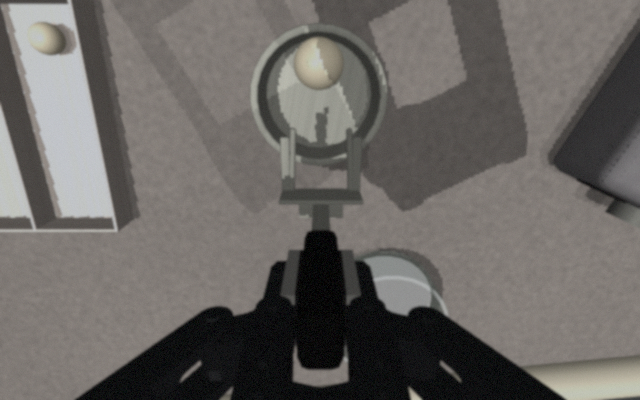

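Request:
{"fn": "step_arm", "kwargs": {
  "deltas": [
    {"translation": [-0.2, -2, -0.2], "rot": [0.004, 0, 0.002]},
    {"translation": [-0.6, -5.5, -0.2], "rot": [0.004, 0, 0.002]},
    {"translation": [-1.0, -9.5, -0.2], "rot": [0.004, 0, 0.002]},
    {"translation": [-1.4, -13.5, -0.2], "rot": [0.004, 0, 0.002]},
    {"translation": [-1.8, -17.5, -0.2], "rot": [0.004, 0, 0.002]},
    {"translation": [-2.2, -21.5, -0.2], "rot": [0.004, 0, 0.002]},
    {"translation": [-2.6, -25.5, -0.2], "rot": [0.004, 0, 0.002]},
    {"translation": [-3.0, -29.5, -0.2], "rot": [0.004, 0, 0.002]}
  ]
}}

```text
clock: 18.68
eef_pos: [651.1, -40.4, 360.4]
tcp_rot: [-3.138, 0.002, 3.02]
contact_force: [-0.0, 0.1, -1.2]
opening: 0.178
```

Request:
{"fn": "step_arm", "kwargs": {
  "deltas": [
    {"translation": [-0.2, -4, 0], "rot": [0, 0, 0]},
    {"translation": [-0.4, -8, 0], "rot": [0, 0, 0]},
    {"translation": [-0.6, -12, 0], "rot": [0, 0, 0]},
    {"translation": [-0.8, -15.5, 0], "rot": [0, 0, 0]},
    {"translation": [-0.9, -18, 0], "rot": [0, 0, 0]},
    {"translation": [-0.9, -19.2, 0], "rot": [0, 0, 0]},
    {"translation": [-0.9, -19.2, 0], "rot": [0, 0, 0]}
  ]
}}

```text
clock: 19.55
eef_pos: [637.4, -230.4, 360.6]
tcp_rot: [-3.138, 0.001, 3.019]
contact_force: [0.4, 0.6, -1.1]
opening: 0.176
```

```bash
python3 - <<'E'
from h import *
from rig import imaging
rel(640,-230,258,-.12+np.pi)
for n in("wrist",):
    f=imaging.grab_frame(n);cv2.imwrite(f"pics/{n}11.png",f["image"][:,:,::-1])
E
```

```text
t 19.55 pos [ 637.4 -230.4  360.6] rot [-3.1379e+00  1.1000e-03  3.0191e+00] q [-0.35  0.47  1.55 -0.    1.11 -1.79] F [ 0.4  0.6 -1.1] op 0.176
delta cm [-0.24  0.11 10.26] rotvec [-0.0037  0.0011 -0.0025]
```

View pics/wrist11.png

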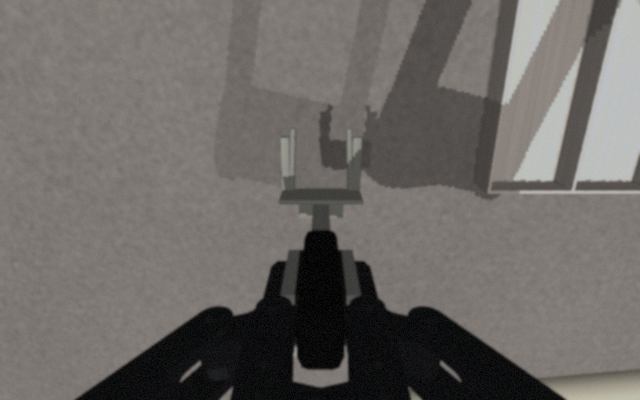

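Request:
{"fn": "step_arm", "kwargs": {
  "deltas": [
    {"translation": [0, 0, 2], "rot": [-0.004, 0, 0]},
    {"translation": [0, 0, 5], "rot": [-0.004, 0, 0]},
    {"translation": [0, 0, 8], "rot": [-0.004, 0, 0]},
    {"translation": [0, 0, 9.4], "rot": [-0.004, 0, 0]},
    {"translation": [0, 0, 10.0], "rot": [-0.004, 0, 0]},
    {"translation": [0, 0, 10.25], "rot": [-0.004, 0, 0]},
    {"translation": [0, 0, 10.35], "rot": [-0.004, 0, 0]},
    {"translation": [0, 0, 10.4], "rot": [-0.004, 0, 0]}
  ]
}}

```text
clock: 20.6
eef_pos: [637.9, -230.7, 257.3]
tcp_rot: [-3.141, 0.002, 3.02]
contact_force: [0.3, 0.5, -1.6]
opening: 0.176
```

Request:
{"fn": "step_arm", "kwargs": {
  "deltas": [
    {"translation": [0, 0, 0.05], "rot": [0, 0, 0]},
    {"translation": [0, 0, 0.05], "rot": [0, 0, 0]}
  ]
}}

```text
clock: 20.85
eef_pos: [637.7, -230.7, 256.3]
tcp_rot: [-3.142, 0.001, 3.02]
contact_force: [0.1, -0.4, -0.2]
opening: 0.175
```

Request:
{"fn": "step_arm", "kwargs": {
  "deltas": [
    {"translation": [0, 0, 0.04], "rot": [0, 0, 0]},
    {"translation": [0, 0, 0.04], "rot": [0, 0, 0]}
  ]
}}

```text
clock: 21.1
eef_pos: [637.8, -230.6, 256.0]
tcp_rot: [-3.142, 0.001, 3.02]
contact_force: [0.2, 1.3, 2.1]
opening: 0.173
```

Request:
{"fn": "step_arm", "kwargs": {
  "deltas": [
    {"translation": [0, 0, 0], "rot": [0, 0, 0]},
    {"translation": [0, 0, 0], "rot": [0, 0, 0]},
    {"translation": [0, 0, 0], "rot": [0, 0, 0]},
    {"translation": [0, 0, 0], "rot": [0, 0, 0]},
    {"translation": [0, 0, 0], "rot": [0, 0, 0]},
    {"translation": [0, 0, 0], "rot": [0, 0, 0]},
    {"translation": [0, 0, 0], "rot": [0, 0, 0]},
    {"translation": [0, 0, 0], "rot": [0, 0, 0]}
  ],
  "grip": 0,
  "squeeze": 20
}}

```text
clock: 22.1
eef_pos: [637.7, -230.6, 255.7]
tcp_rot: [3.142, 0.001, 3.02]
contact_force: [1.0, 0.6, -0.2]
opening: 1.002
```

```bash
python3 - <<'E'
from h import *
from rig import imaging
rel(640,-230,258,-.12+np.pi)
for n in("wrist",):
    f=imaging.grab_frame(n);cv2.imwrite(f"pics/{n}12.png",f["image"][:,:,::-1])
E
```

```text
t 22.1 pos [ 637.7 -230.6  255.7] rot [3.1416e+00 1.1000e-03 3.0198e+00] q [-0.35  0.59  1.62  0.    0.93 -1.8 ] F [ 1.   0.6 -0.2] op 1.002
delta cm [-0.23  0.09 -0.23] rotvec [ 0.      0.0011 -0.0018]
```

View pics/wrist12.png

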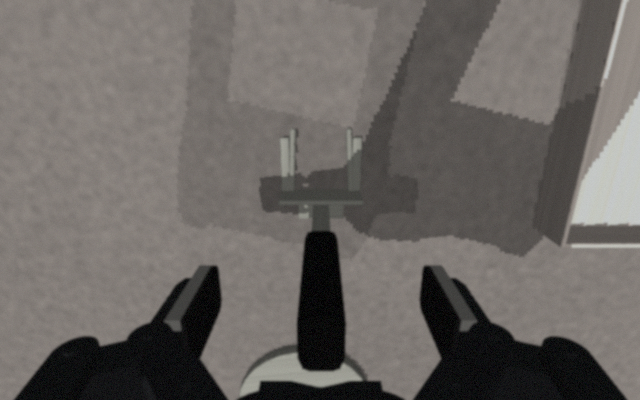

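Scoop stands free between open pads (grip still at column 321). Retreating straight up.

Request:
{"fn": "step_arm", "kwargs": {
  "deltas": [
    {"translation": [0, 0, -1.5], "rot": [0, 0, 0]},
    {"translation": [0, 0, -4], "rot": [0, 0, 0]},
    {"translation": [0, 0, -7], "rot": [0, 0, 0]},
    {"translation": [0, 0, -10], "rot": [0, 0, 0]},
    {"translation": [0, 0, -13], "rot": [0, 0, 0]},
    {"translation": [0, 0, -15], "rot": [0, 0, 0]},
    {"translation": [0, 0, -16], "rot": [0, 0, 0]},
    {"translation": [0, 0, -16], "rot": [0, 0, 0]}
  ]
}}

```text
clock: 23.15
eef_pos: [637.5, -230.6, 416.0]
tcp_rot: [-3.141, 0.002, 3.02]
contact_force: [0.5, -0.7, -0.4]
opening: 0.999
```

```bash
python3 - <<'E'
from h import *
from rig import imaging
rel(640,-230,258,-.12+np.pi)
for n in("side","top"):
    f=imaging.grab_frame(n);cv2.imwrite(f"pics/{n}13.png",f["image"][:,:,::-1])
E
```

```text
t 23.15 pos [ 637.5 -230.6  416. ] rot [-3.1415e+00  1.5000e-03  3.0198e+00] q [-0.35  0.43  1.5   0.    1.22 -1.8 ] F [ 0.5 -0.7 -0.4] op 0.999
delta cm [-0.22  0.09 15.8 ] rotvec [-0.0001  0.0015 -0.0018]
```

View pics/side13.png

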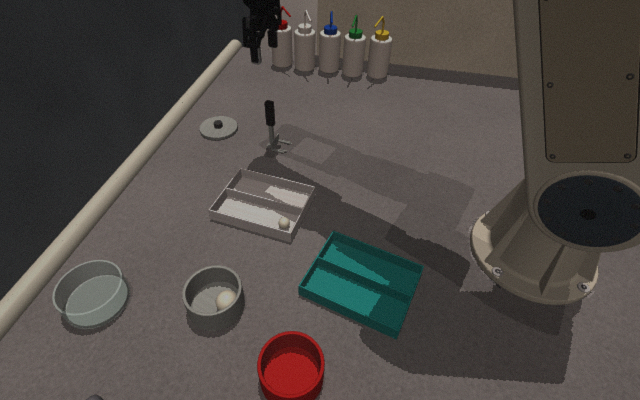

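View pics/top13.png

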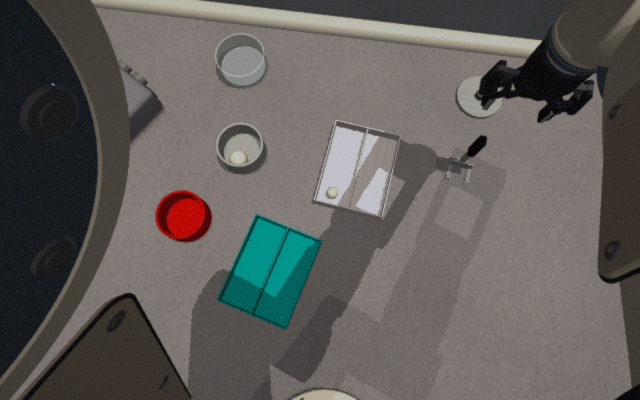

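The large ball is in the jar (side view (226,299), top view (239,157)). The scoop stands upright at (270,115) in the side view. The small ball is still in its lane.

```bash
python3 -c "
from rig import ticket
print(ticket.sign_off())"
```

```text
the job is handed in; nothing more can be done
None
```

I scooped the 40 mm ball out of the aluminium tray and tipped it into the open steel grinding jar. The scoop is back upright on the bench beside the tray, and the job was handed in at about 23 s. The fingers never touched the ball.

- **Last views:** the side and top pictures show the large ball inside the upright jar. The scoop stands free, the 25 mm ball is still in its lane, and the gripper is about 160 mm above where it let go.
- **Forces:** contact readings were a few newtons at most, against limits of 40 N on the arm or gripper body and 120 N at the wrist.
- **Disagreements:** the side camera put things about 4 to 6 mm further in y than the top camera. I went by the wrist camera close up, and the moves worked out.
- **Joint range:** joint 4 came close to its limit while tipping, at -1.26 rad against -1.30, but stayed within range.

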